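# Find the binding key stand

### The job

One of the two key stands has a turntable that binds part way; the other is sound, if perhaps a bit draggy. With light fingertip pushes, never gripping or forcing an arm, swing each folded arm out through its arc to feel which is which: leave the sound arm swung fully out against its stop; lean on the binding one until you clearly feel it bind, then fold it back home. Finally stand the orange stopper upright on the cork pad of the binding stand, leaving everything else on the shelf where it is.

Things in the scene. Friction and masses are not known exactly. Their poses are not given: they have to be found in the camera images.
- stand_a: key stand A, fixed to the shelf, looks just like the other. White base 90 (x) by 150 (y from -105 to +45) by 12 mm. Origin: underside, on the vertical axis of the steel turntable (72 mm disc, 12 to 22 mm high; 18 mm post to 92 mm high) that carries the key arm. z up. Folded, the arm points along +y; fully out along -x, a quarter turn on, anticlockwise from above. Cork pad at y -70.
- blade_a: teal acrylic key arm of stand A: upright blade 6 mm thick, 10 to 105 mm from the turntable axis, 35 to 85 mm above the shelf, free below. Origin on the axis, 35 mm up; +y runs from axis to tip. A springy bush joins it to the turntable: pushed at 80 mm it gives 0.5 N per mm if the turntable is held, and springs back straight. It breaks if the contact forces on it pass 14 N, so no pinching.
- tip_a (a point): top edge of arm A, 100 mm from the axis (white end band), 85 mm above the shelf. The turntable below stays where it is left. A sound one drags evenly, 0.5 to 3 N at 80 mm from the axis, up to a solid stop at each end of its quarter turn
- home_a (a point): where tip_a is with arm A folded in
- out_a (a point): where tip_a is with arm A swung fully out. A binding turntable turns lightly, then stops dead somewhere 0.4 to 0.9 rad from folded, and the push on the arm climbs past 5 N
- pad_a (a point): centre of the top of stand A's round cork pad, 52 mm across, 16 mm above the shelf
- stand_b: key stand B, fixed to the shelf, looks just like the other. White base 90 (x) by 150 (y from -105 to +45) by 12 mm. Origin: underside, on the vertical axis of the steel turntable (72 mm disc, 12 to 22 mm high; 18 mm post to 92 mm high) that carries the key arm. z up. Folded, the arm points along +y; fully out along -x, a quarter turn on, anticlockwise from above. Cork pad at y -70.
- blade_b: teal acrylic key arm of stand B: upright blade 6 mm thick, 10 to 105 mm from the turntable axis, 35 to 85 mm above the shelf, free below. Origin on the axis, 35 mm up; +y runs from axis to tip. A springy bush joins it to the turntable: pushed at 80 mm it gives 0.5 N per mm if the turntable is held, and springs back straight. It breaks if the contact forces on it pass 14 N, so no pinching.
- tip_b (a point): top edge of arm B, 100 mm from the axis (white end band), 85 mm above the shelf. The turntable below stays where it is left. A sound one drags evenly, 0.5 to 3 N at 80 mm from the axis, up to a solid stop at each end of its quarter turn
- home_b (a point): where tip_b is with arm B folded in
- out_b (a point): where tip_b is with arm B swung fully out. A binding turntable turns lightly, then stops dead somewhere 0.4 to 0.9 rad from folded, and the push on the arm climbs past 5 N
- pad_b (a point): centre of the top of stand B's round cork pad, 52 mm across, 16 mm above the shelf
- stopper: orange silicone bottle stopper standing upright, 45 mm tall: foot 26 mm wide tapering to 29 mm, head 34 mm wide from 25 mm up to the top. Origin at the centre of its underside, z up. 30 g.
- keyring: stainless keyring loop lying flat, 40 mm wide, 5 mm high; bystander, leave alone. Origin at its underside.
- pot: thimble-sized blue ceramic pot, 44 mm wide, 35 mm high; bystander, leave alone. Origin at its underside.
- peg: wooden clothes peg lying flat, 72 x 10 x 12 mm; bystander, leave alone. Origin at its underside.
- mint_tin: round aluminium tin, 64 mm wide, 18 mm high; bystander, leave alone. Origin at its underside.
- tape: yellow tape measure, 60 x 35 x 55 mm; bystander, leave alone. Origin at its underside.
- torch: black torch lying down, about 110 x 36 x 36 mm; bystander, leave alone. Origin at its underside.
Not all that is in view belongs to the job. Leave any blue or pink look-alike of the stand_a alone.

How it is judged:
By the outcome, as a careful person would: the job done as asked, in the order asked, and still so for the second after the job is handed in, with the robot touching nothing.
It also fails if it takes over 72 s, if anything falls off the work surface, if the arm or the gripper's body presses on something with over 40 N, if the wrist force passes 120 N, or if a joint passes its speed limit or range.

### The arm

A 6-joint arm with a two-finger parallel gripper is mounted at the origin on the work surface. World frame = base frame: x ahead of the robot, y to its left, z up, the work surface at z = 0. Lengths are in m, angles in rad, forces in N, time in s.
With the tool pointing down it reaches from about 0.35 to 0.875 m from the base axis. Payload 15.5 kg.
Tool frame: the origin (TCP) lies on the front face of the gripper's body, between the roots of the fingers; the fingertips stand 73 mm ahead of it and the grasp point (between the pads) lies 54 mm ahead of it (bot.tips_ahead is the distance from the TCP to the fingertips, in m); z points along the fingers, y is the line along which they close (so a half turn about z gives the same grasp; the last joint's range is limited). The gripper opens to 85 mm and grips with 20 to 120 N. Pads are 22 mm wide; open, the fingers measure 114 mm over their backs; the gripper's body (76 mm by 85 mm) begins 54 mm behind the grasp point. The pads swing forward as they close: fully open they stand 13 mm farther back than shut.
Start: joints at [1.105, 0.494, 1.345, -0, 1.302, -0.096], TCP at [0.226, 0.583, 0.304] pointing down, gripper open.
Joint ranges: [-2.91, 2.91], [-0.82, 2.16], [0.22, 2.67], [-1.22, 4.37], [0.12, 2.79], [-3.08, 3.08]. Speed limits (rad/s): [1.89, 1.89, 2.57, 3.01, 3.01, 3.01].

### API

Orientations are given as a unit quaternion [x, y, z, w].
In Python, from bench import monitor, capture, bot gives the robot as it stands. The module is installed in compiled form; this text tells all that it offers.
- The arm moves only by the tool arm_command, never from a script. Its argument "commands" is one flat list of numbers, 6 for each row, row after row: the shift along the tool's x, y, z in cm, then the turn, a rotation vector about the tool's x, y, z in rad. A call has 1 to 20 rows; each row is the pose to reach, as a shift and turn from the pose commanded when the call began, along the tool's axes at that moment; what a row does not reach only later rows make up. A row lasts 1/8 s, in which the tool goes at most 62.5 mm and 10.7 degrees, less where a joint would pass 70% of its speed; a pose out of reach is approached as far as the arm can. A call with a gripper value outside its range is refused whole. "gripper" is the opening, from -1 (shut) to 1 (fully open), set as the call begins (left out, the last holds). The fingers move at their own pace and stop on an object; the grip force is fixed at half the most. Time passes only in rows, so rows that repeat a pose let the fingers close. It gives the time, the measured TCP pose, the force and the opening at its end, in the units of the state.
- monitor.state(): the state, without advancing time (a new reading comes with each control period).
- capture(name): name is "scene" or "top" or "wrist"; returns a dict with "image" (384x512x3 uint8, blue, green, red), "intrinsics" (3x3 intrinsics, pixels), "world_from_camera" (4x4, takes a point from camera to world coordinates). Camera axes: x right, y down, z forward; pixel columns grow to the right and rows downward; lengths in m; the calibration is good to about 2 mm. The wrist camera is an equidistant fisheye: a pixel r from the principal point sees the ray r / f radians off the axis. A picture is of the moment at which its call begins. There is no depth.
- bot.finish_job(): hands the job in, once; it reports no verdict.
The state is a dict: "time_s": time; "joints": joint angles; "qvel": joint speeds; "effort": joint torques, N m; "eef_pos": TCP position; "orientation": TCP orientation; "force": force on the tool from outside, world axes, zero at the start; "wrist_torque": the same for the moment, N m; "finger_gap": opening from 0.0 (shut) to 1.0 (fully open).
Only numpy, scipy, OpenCV 4.12 (cv2) and the standard library are available. Lean on these libraries where they do the work, as an engineer would, in place of code of your own. Each camera call takes 0.05 s, during which the arm holds its last target. There are 200 camera calls.

## Working session

There is one attempt and no reset: what is moved stays moved. The work goes in short steps, Python scripts to look and compute and a tool call to move; the robot and the scene stay as the last step left them, time stands still between calls to the robot, and variables do not carry over. Pictures are saved under pics/ and viewed, on a budget of 10 in all, crops included, one or two more only if the job needs it, and the job is handed in when it is done.

Besides the shell and the picture viewer there is one more tool, called after ">>>" by a JSON object that holds its "op" and its "data", one argument or row to a line. arm_command: Moves the arm, as the interface text tells. Its arguments: {"type":"object","properties":{"commands":{"type":"array"},"gripper":{"type":"number"}},"required":["commands"]}

```bash
mkdir -p pics; cat > h.py <<'E'
import numpy as np, cv2
from bench import monitor, capture, bot
def snap(n,f,crop=None,s=1):
    c=capture(n); np.savez(f'pics/{f}.npz',**c); im=c['image']
    if crop: x0,y0,x1,y1=crop; im=im[y0:y1,x0:x1]
    if s!=1: im=cv2.resize(im,None,fx=s,fy=s,interpolation=cv2.INTER_CUBIC)
    cv2.imwrite(f'pics/{f}.png',im); return c
def ray(c,u,v):
    d=np.linalg.inv(c['intrinsics'])@[u,v,1]; T=c['world_from_camera']; return T[:3,3],T[:3,:3]@d
def at(c,u,v,z):
    o,d=ray(c,u,v); return o+d*(z-o[2])/d[2]
def proj(c,p):
    T=np.linalg.inv(c['world_from_camera']); q=c['intrinsics']@(T[:3,:3]@np.array(p)+T[:3,3]); return q[:2]/q[2]
E
python3 - <<'E'
from h import *
a=snap('top','top0',s=1.5);b=snap('scene','sc0',s=1.5)
for c in(a,b):print(c['intrinsics'].round(1),c['world_from_camera'].round(3))
print(monitor.state())
E
```

```text
[[444.3   0.  259.5]
 [  0.  444.3 189. ]
 [  0.    0.    1. ]] [[-0.013 -0.997  0.071  0.428]
 [-1.     0.012 -0.009 -0.072]
 [ 0.008 -0.071 -0.997  1.639]
 [ 0.     0.     0.     1.   ]]
[[444.1   0.  260.9]
 [  0.  444.1 197.3]
 [  0.    0.    1. ]] [[-0.858  0.362 -0.365  1.013]
 [ 0.514  0.576 -0.636  0.67 ]
 [-0.02  -0.733 -0.68   0.908]
 [ 0.     0.     0.     1.   ]]
{'time_s': 0.1, 'joints': array([ 1.10548396e+00,  4.94112688e-01,  1.34601585e+00,  1.66111243e-06,
        1.30255321e+00, -9.54904412e-02]), 'qvel': array([ 0.00164519, -0.00126758, -0.00119931,  0.00160804, -0.00096437,
        0.00014628]), 'effort': array([ 2.31357248e-03, -8.83577228e+01, -3.84566975e+01, -6.71358862e-05,
        5.13294741e-03,  1.06153202e-04]), 'eef_pos': array([0.22579153, 0.58253838, 0.30338312]), 'orientation': array([ 1.83859203e-01,  9.82952439e-01, -5.23061793e-04, -1.51469305e-04]), 'force': array([ 0.27795517,  1.15701993, -0.20422695]), 'wrist_torque': array([-0.02947214, -0.04859888,  0.02077429]), 'finger_gap': 0.9982419789910401}
```

View pics/top0.png

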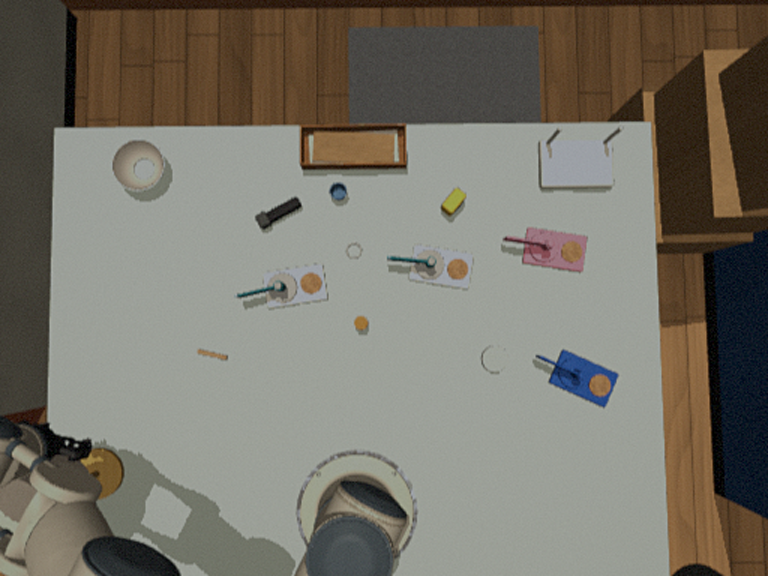

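View pics/sc0.png

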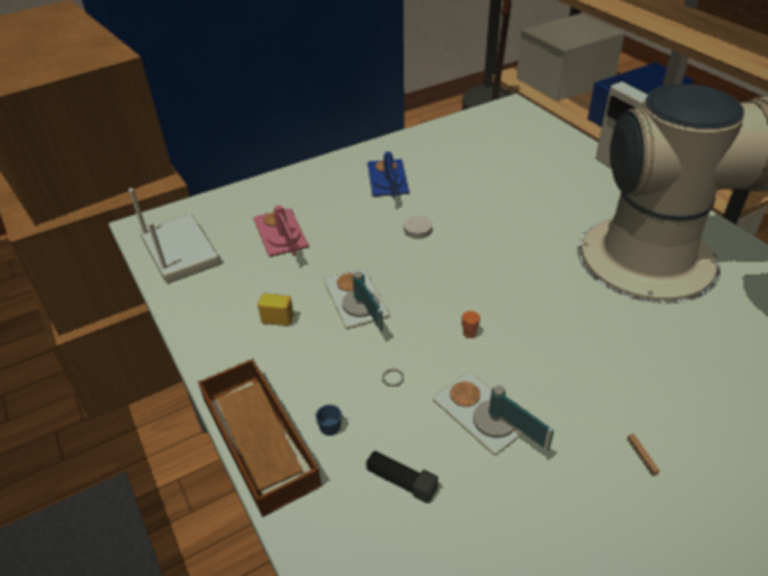

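Top view (1.5x): the white stands are at (296,286) and (441,267). Look-alikes are pink (555,250) and blue (584,378). The orange stopper is at (361,324), with the pads at (312,283) and (457,268); the bowl, tray, tin and rack are not part of the job. I choose the two white stands and check them in a crop.

```bash
python3 - <<'E'
import cv2,numpy as np
im=np.load('pics/top0.npz')['image'][150:232,150:330]
cv2.imwrite('pics/c1.png',cv2.resize(im,None,fx=4.4,fy=4.4,interpolation=cv2.INTER_CUBIC))
E
```

```text
(no output)
```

View pics/c1.png

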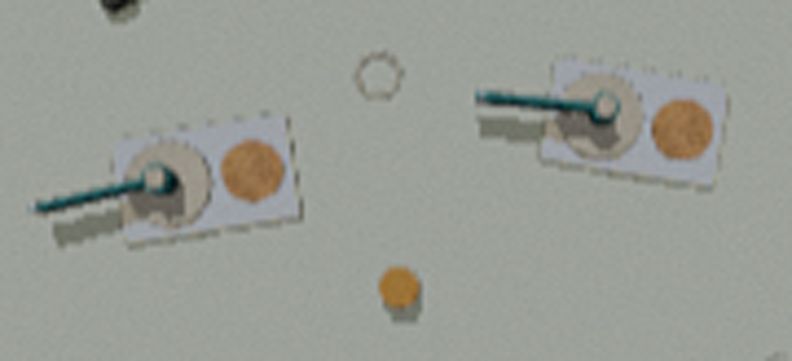

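The crop confirms two white stands with teal arms. Left has its pad at (253,171), post (156,179) and tip (38,208). Right has its pad at (683,129), post (605,106) and tip (480,97). The stopper is at (400,286). Now I fit the poses.

```bash
cat > fit.py <<'E'
from h import *
from scipy.optimize import least_squares
c=dict(np.load('pics/top0.npz')); S=4.4
F=lambda u,v:((u+.5)/S-.5+150,(v+.5)/S-.5+150)
# model: corners (bottom z~.012 top), pad, post, tip(end of blade top, 105mm)
obj=[(.045,.045,.012),(.045,-.105,.012),(-.045,-.105,.012),(-.045,.045,.012),(0,-.07,.016),(0,0,.092),(0,0.103,.085)]
px={'L':[(113,137),(288,115),(302,219),(128,248),(253,171),(156,179),(38,208)],
'R':[(556,58),(729,88),(713,190),(541,160),(683,129),(605,106),(480,97)]}
def w(p,q): 
    C,s=np.cos(p[2]),np.sin(p[2]); return np.array([p[0]+C*q[0]-s*q[1],p[1]+s*q[0]+C*q[1],q[2]])
for k in px:
    P=np.array([F(*p) for p in px[k]])
    def r(p): return (np.array([proj(c,w(p,q)) for q in obj])-P).ravel()
    s=least_squares(r,[.5,0,0],loss='soft_l1')
    print(k,s.x.round(4),'res px',s.fun if 0 else r(s.x).round(1))
    for n,q in dict(home=(0,.1,.085),out=(-.1,0,.085),pad=(0,-.07,.016)).items(): print(n,w(s.x,q).round(4))
print('stopper',at(c,*F(400,286),.045).round(4))
E
python3 fit.py
```

```text
L [0.536  0.1732 0.1549] res px [-0.5  1.2  0.1 -0.5  0.8 -0.1 -0.1  0.2  0.5  0.3  0.3  0.2 -1.7 -1.4]
home [0.5206 0.272  0.085 ]
out [0.4372 0.1578 0.085 ]
pad [0.5468 0.1041 0.016 ]
R [ 0.5886 -0.1836 -0.1633] res px [-0.4 -0.1  0.5 -0.8  0.7  0.1 -0.6  0.8 -0.   0.4  0.3  0.6 -0.4 -1.6]
home [ 0.6048 -0.085   0.085 ]
out [ 0.4899 -0.1674  0.085 ]
pad [ 0.5772 -0.2527  0.016 ]
stopper [ 0.4503 -0.0165  0.045 ]
```

```bash
cat > plan.py <<'E'
from h import *
from scipy.spatial.transform import Rotation as R
ST={'L':(.536,.1732,.1549),'R':(.5886,-.1836,-.1633)}
def pose():
    s=monitor.state(); return s,np.array(s['eef_pos']),R.from_quat(s['orientation'])
def row(p,psi,tilt0=True,ref=None):
    s,e,r=pose() if ref is None else ref
    Rt=R.from_matrix(np.array([[np.cos(psi),np.sin(psi),0],[np.sin(psi),-np.cos(psi),0],[0,0,-1.]]))
    return np.r_[r.inv().apply(np.array(p)-e)*100,(r.inv()*Rt).as_rotvec()]
def arm(k,th,x,y,z):   # tool pose in arm frame, arm swung out by th
    X,Y,a=ST[k]; a+=th; return (X+np.cos(a)*x-np.sin(a)*y,Y+np.sin(a)*x+np.cos(a)*y,z),a
def show(*targets):
    ref=pose()
    for t in targets: print(np.round(row(*t,ref=ref),2).tolist())
E
python3 -c "
from plan import *
show(arm('L',0,.035,.08,.24))"
```

```text
[-42.74, -18.27, 6.35, -0.0, 0.0, 2.62]
```

>>> {"op": "arm_command", "data": {
  "commands": [-42.7, -18.3, 6.3, 0, 0, 2.62, -42.7, -18.3, 6.3, 0, 0, 2.62, -42.7, -18.3, 6.3, 0, 0, 2.62, -42.7, -18.3, 6.3, 0, 0, 2.62, -42.7, -18.3, 6.3, 0, 0, 2.62, -42.7, -18.3, 6.3, 0, 0, 2.62, -42.7, -18.3, 6.3, 0, 0, 2.62, -42.7, -18.3, 6.3, 0, 0, 2.62, -42.7, -18.3, 6.3, 0, 0, 2.62, -42.7, -18.3, 6.3, 0, 0, 2.62, -42.7, -18.3, 6.3, 0, 0, 2.62, -42.7, -18.3, 6.3, 0, 0, 2.62, -42.7, -18.3, 6.3, 0, 0, 2.62, -42.7, -18.3, 6.3, 0, 0, 2.62, -42.7, -18.3, 6.3, 0, 0, 2.62, -42.7, -18.3, 6.3, 0, 0, 2.62, -42.7, -18.3, 6.3, 0, 0, 2.62, -42.7, -18.3, 6.3, 0, 0, 2.62],
  "gripper": -1
}}

```text
time_s: 2.35
eef_pos: [0.5579, 0.2578, 0.2409]
orientation: [0.997, 0.076, -0.0, 0.0]
force: [0.3, 0.1, 0.4]
finger_gap: 0.001
```

```bash
python3 - <<'E'
from plan import *
snap('wrist','w0',s=1.5)
s,e,r=pose(); print(s['time_s'],e,s['joints'].round(2),s['force'])
show(arm('L',0,.03,.08,.128))
E
```

```text
2.4 [0.55787401 0.25780384 0.24087431] [0.34 0.54 1.45 0.   1.15 1.75] [-0.89992455  0.6146571  -1.09842357]
[-0.47, 0.02, 11.29, -0.0, 0.0, -0.0]
```

View pics/w0.png

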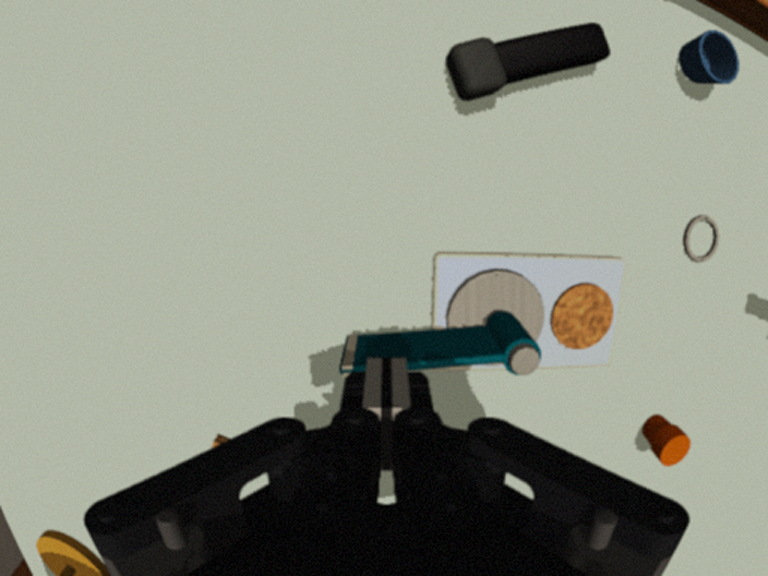

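The wrist view (1.5x) shows the left arm folded, with its tip at about (345,371), post top (523,360) and pad (582,316). The fingers sit beside the blade. I refine the pose from this.

```bash
cat >> plan.py <<'E'
def fat(c,u,v,z):
    K=c['intrinsics'];T=c['world_from_camera'];x=(u-K[0,2])/K[0,0];y=(v-K[1,2])/K[1,1];t=np.hypot(x,y)
    d=T[:3,:3]@np.array([x/t*np.sin(t),y/t*np.sin(t),np.cos(t)]);o=T[:3,3];return o+d*(z-o[2])/d[2]
E
python3 - <<'E'
from plan import *
c=dict(np.load('pics/w0.npz')); print(c['world_from_camera'].round(3))
for n,u,v,z in [('post',523,360,.092),('pad',582,316,.016),('tipend',343,370,.085),('bladetop near post',495,362,.085),('cornerA',434,253,.012),('cornerB',623,258,.012),('cornerC',609,366,.012),('stopper',671,448,.045)]:
    print(n,fat(c,(u+.5)/1.5-.5,(v+.5)/1.5-.5,z).round(4))
E
```

```text
[[ 0.154 -0.946 -0.285  0.631]
 [-0.988 -0.147 -0.044  0.269]
 [-0.     0.288 -0.957  0.311]
 [ 0.     0.     0.     1.   ]]
post [0.5425 0.1784 0.092 ]
pad [0.5525 0.1087 0.016 ]
tipend [0.5188 0.2763 0.085 ]
bladetop near post [0.5363 0.1919 0.085 ]
cornerA [0.5794 0.2281 0.012 ]
cornerB [0.6012 0.084  0.012 ]
cornerC [0.5135 0.0679 0.012 ]
stopper [ 0.4565 -0.0073  0.045 ]
```

>>> {"op": "arm_command", "data": {
  "commands": [0.4, 0, 4, 0, 0, 0, 0.4, 0, 8, 0, 0, 0, 0.4, 0, 11.2, 0, 0, 0, 0.4, 0, 11.2, 0, 0, 0, 0.4, 0, 11.2, 0, 0, 0]
}}

```text
time_s: 3.02
eef_pos: [0.5624, 0.2586, 0.1301]
orientation: [0.997, 0.076, 0.001, -0.0]
force: [0.4, -0.2, 0.2]
finger_gap: 0.004
```

```bash
sed -i "s/'L':(.536,.1732,.1549)/'L':(.540,.1765,.152)/" plan.py; python3 - <<'E'
from plan import *
c=snap('wrist','w1',crop=(150,150,450,384),s=2.2)
s,e,r=pose(); print(s['time_s'],e,s['force'])
ref=(s,e,r)
for x in (.030,.022,.014): print(row(*arm('L',0,x,.08,.128),ref=ref).round(2).tolist())
for th in np.arange(.1,1.75,.1): print(round(th,2),row(*arm('L',th,.014,.08,.128),ref=ref).round(2).tolist())
E
```

```text
3.075 [0.56258677 0.2586688  0.13043266] [-0.27589794  0.47422123  0.32718139]
[-0.48, -0.22, 0.24, -0.0, -0.0, 0.0]
[-1.28, -0.22, 0.24, -0.0, -0.0, 0.0]
[-2.08, -0.22, 0.24, -0.0, -0.0, 0.0]
0.1 [-2.88, -0.32, 0.24, -0.0, -0.0, -0.1]
0.2 [-3.69, -0.34, 0.24, -0.0, -0.0, -0.2]
0.3 [-4.5, -0.28, 0.23, -0.0, -0.0, -0.3]
0.4 [-5.3, -0.13, 0.23, 0.0, -0.0, -0.4]
0.5 [-6.08, 0.09, 0.23, 0.0, -0.0, -0.5]
0.6 [-6.84, 0.39, 0.23, 0.0, -0.0, -0.6]
0.7 [-7.56, 0.76, 0.23, 0.0, -0.0, -0.7]
0.8 [-8.24, 1.2, 0.23, 0.0, -0.0, -0.8]
0.9 [-8.87, 1.71, 0.22, 0.0, -0.0, -0.9]
1.0 [-9.45, 2.28, 0.22, 0.0, -0.0, -1.0]
1.1 [-9.97, 2.9, 0.22, 0.0, -0.0, -1.1]
1.2 [-10.43, 3.58, 0.22, 0.0, -0.0, -1.2]
1.3 [-10.81, 4.29, 0.22, 0.0, -0.0, -1.3]
1.4 [-11.12, 5.04, 0.22, 0.0, -0.0, -1.4]
1.5 [-11.36, 5.82, 0.22, 0.0, -0.0, -1.5]
1.6 [-11.52, 6.61, 0.22, 0.0, -0.0, -1.6]
1.7 [-11.59, 7.42, 0.22, 0.0, -0.0, -1.7]
```

View pics/w1.png

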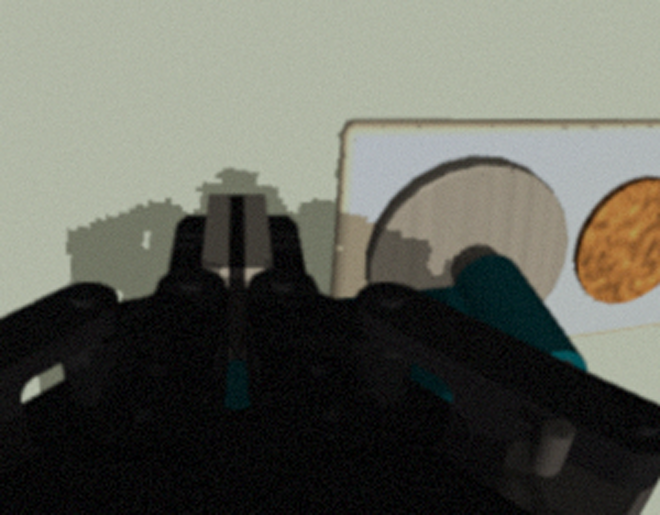

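>>> {"op": "arm_command", "data": {
  "commands": [-0.9, -0.2, 0.2, 0, 0, 0, -1.6, -0.2, 0.2, 0, 0, 0, -2.1, -0.2, 0.2, 0, 0, 0, -2.5, -0.3, 0.2, 0, 0, -0.05, -2.9, -0.3, 0.2, 0, 0, -0.1, -3.3, -0.3, 0.2, 0, 0, -0.15, -3.7, -0.3, 0.2, 0, 0, -0.2, -3.7, -0.3, 0.2, 0, 0, -0.2]
}}

```text
time_s: 4.08
eef_pos: [0.5248, 0.256, 0.1272]
orientation: [0.985, 0.175, 0.0, -0.0]
force: [2.1, 2.9, -0.4]
finger_gap: -0.002
```

```bash
cat > go.py <<'E'
import sys
from plan import *
k=sys.argv[1]; x=float(sys.argv[2]); n=1
s,e,r=pose(); X,Y,a=ST[k]
m=r.as_matrix(); psi=np.arctan2(m[1,0],m[0,0]); d=e[:2]-[X,Y]; 
c,si=np.cos(psi),np.sin(psi)
print('t',s['time_s'],'th',round(psi-a,3),'tool arm-frame',round(c*d[0]+si*d[1],4),round(-si*d[0]+c*d[1],4),'z',e[2].round(4))
F=s['force']; print('force along arm x,y,z',(c*F[0]+si*F[1]).round(2),(-si*F[0]+c*F[1]).round(2),F[2].round(2), 'tq',s['wrist_torque'].round(2))
for th in map(float,sys.argv[3:]): print(th,row(*arm(k,th,x,.08,.128),ref=(s,e,r)).round(2).tolist())
E
python3 go.py L .014 .25 .3 .35 .4 .45 .5
```

```text
t 4.075 th 0.2 tool arm-frame 0.0131 0.0798 z 0.1272
force along arm x,y,z 2.95 1.97 -0.44 tq [ 0.44 -0.29  0.02]
0.25 [-0.32, -0.08, -0.08, -0.0, -0.0, -0.05]
0.3 [-0.72, -0.12, -0.08, -0.0, -0.0, -0.1]
0.35 [-1.13, -0.14, -0.09, -0.0, -0.0, -0.15]
0.4 [-1.53, -0.14, -0.09, -0.0, -0.0, -0.2]
0.45 [-1.94, -0.12, -0.09, 0.0, -0.0, -0.25]
0.5 [-2.34, -0.07, -0.09, 0.0, -0.0, -0.3]
```

>>> {"op": "arm_command", "data": {
  "commands": [-0.4, -0.1, 0, 0, 0, -0.05, -0.8, -0.1, 0, 0, 0, -0.1, -0.8, -0.1, 0, 0, 0, -0.1]
}}

```text
time_s: 4.45
eef_pos: [0.5171, 0.2541, 0.1271]
orientation: [0.975, 0.223, 0.0, -0.0]
force: [1.4, 2.8, 0.9]
finger_gap: 0.001
```

```bash
python3 go.py L .014 .35 .4 .45 .5
```

```text
t 4.45 th 0.299 tool arm-frame 0.0132 0.0798 z 0.1271
force along arm x,y,z 2.49 1.88 0.94 tq [ 0.47 -0.21  0.01]
0.35 [-0.33, -0.08, -0.09, -0.0, -0.0, -0.05]
0.4 [-0.74, -0.12, -0.09, -0.0, -0.0, -0.1]
0.45 [-1.14, -0.14, -0.09, -0.0, -0.0, -0.15]
0.5 [-1.55, -0.14, -0.09, 0.0, -0.0, -0.2]
```

>>> {"op": "arm_command", "data": {
  "commands": [-0.4, -0.1, 0, 0, 0, -0.05, -0.8, -0.1, 0, 0, 0, -0.1, -0.8, -0.1, 0, 0, 0, -0.1]
}}

```text
time_s: 4.82
eef_pos: [0.5095, 0.2514, 0.127]
orientation: [0.962, 0.271, 0.0, -0.0]
force: [1.4, 2.8, 1.3]
finger_gap: 0.0
```

>>> {"op": "arm_command", "data": {
  "commands": [-0.4, -0.1, 0, 0, 0, -0.05, -0.8, -0.1, 0, 0, 0, -0.1, -0.8, -0.1, 0, 0, 0, -0.1]
}}

```text
time_s: 5.2
eef_pos: [0.5022, 0.2481, 0.127]
orientation: [0.948, 0.319, 0.0, 0.0]
force: [2.3, 2.6, 1.3]
finger_gap: -0.0
```

```bash
python3 go.py L .014 .55 .6 .65 .7
```

```text
t 5.2 th 0.498 tool arm-frame 0.0132 0.0798 z 0.127
force along arm x,y,z 3.42 0.72 1.32 tq [ 0.37 -0.32 -0.02]
0.55 [-0.34, -0.08, -0.1, 0.0, -0.0, -0.05]
0.6 [-0.74, -0.12, -0.1, 0.0, -0.0, -0.1]
0.65 [-1.15, -0.14, -0.1, 0.0, -0.0, -0.15]
0.7 [-1.56, -0.13, -0.1, 0.0, -0.0, -0.2]
```

>>> {"op": "arm_command", "data": {
  "commands": [-0.4, -0.1, 0, 0, 0, -0.05, -0.8, -0.1, 0, 0, 0, -0.1, -0.8, -0.1, 0, 0, 0, -0.1]
}}

```text
time_s: 5.58
eef_pos: [0.4952, 0.244, 0.127]
orientation: [0.931, 0.366, 0.0, 0.0]
force: [1.2, 2.2, 1.6]
finger_gap: 0.001
```

>>> {"op": "arm_command", "data": {
  "commands": [-0.4, -0.1, 0, 0, 0, -0.05, -0.8, -0.1, 0, 0, 0, -0.1, -0.8, -0.1, 0, 0, 0, -0.1]
}}

```text
time_s: 5.95
eef_pos: [0.4887, 0.2393, 0.1269]
orientation: [0.911, 0.412, 0.0, 0.0]
force: [0.9, 2.7, 1.5]
finger_gap: 0.005
```

```bash
python3 go.py L .014 .75 .8 .85 .9
```

```text
t 5.95 th 0.697 tool arm-frame 0.0132 0.08 z 0.1269
force along arm x,y,z 2.6 1.09 1.51 tq [ 0.4  -0.13 -0.04]
0.75 [-0.35, -0.06, -0.11, 0.0, -0.0, -0.05]
0.8 [-0.75, -0.1, -0.11, 0.0, -0.0, -0.1]
0.85 [-1.16, -0.12, -0.11, 0.0, -0.0, -0.15]
0.9 [-1.56, -0.12, -0.11, 0.0, -0.0, -0.2]
```

>>> {"op": "arm_command", "data": {
  "commands": [-0.4, -0.1, 0, 0, 0, -0.05, -0.8, -0.1, 0, 0, 0, -0.1, -0.8, -0.1, 0, 0, 0, -0.1]
}}

```text
time_s: 6.32
eef_pos: [0.4826, 0.2339, 0.1269]
orientation: [0.889, 0.457, 0.0, 0.0]
force: [0.2, 2.5, 2.0]
finger_gap: -0.001
```

>>> {"op": "arm_command", "data": {
  "commands": [-0.4, -0.1, 0, 0, 0, -0.05, -0.8, -0.1, 0, 0, 0, -0.1, -0.8, -0.1, 0, 0, 0, -0.1]
}}

```text
time_s: 6.7
eef_pos: [0.4772, 0.228, 0.1269]
orientation: [0.866, 0.501, 0.0, -0.0]
force: [0.8, 1.8, 0.7]
finger_gap: 0.005
```

>>> {"op": "arm_command", "data": {
  "commands": [-0.4, -0.1, 0, 0, 0, -0.05, -0.8, -0.1, 0, 0, 0, -0.1, -0.8, -0.1, 0, 0, 0, -0.1]
}}

```text
time_s: 7.08
eef_pos: [0.4723, 0.2216, 0.1269]
orientation: [0.839, 0.543, -0.0, -0.0]
force: [0.2, 3.4, 1.8]
finger_gap: 0.002
```

```bash
python3 go.py L .014 1.1 1.2 1.25 1.3 1.35 1.4 1.45 1.5 1.55 1.6 1.65
```

```text
t 7.075 th 0.997 tool arm-frame 0.0134 0.0802 z 0.1269
force along arm x,y,z 3.2 1.21 1.76 tq [ 0.47 -0.07 -0.02]
1.1 [-0.77, -0.08, -0.11, -0.0, 0.0, -0.1]
1.2 [-1.58, -0.1, -0.11, -0.0, 0.0, -0.2]
1.25 [-1.99, -0.07, -0.11, -0.0, 0.0, -0.25]
1.3 [-2.39, -0.03, -0.11, -0.0, 0.0, -0.3]
1.35 [-2.79, 0.03, -0.11, -0.0, 0.0, -0.35]
1.4 [-3.19, 0.11, -0.11, -0.0, 0.0, -0.4]
1.45 [-3.58, 0.22, -0.11, -0.0, 0.0, -0.45]
1.5 [-3.97, 0.34, -0.11, -0.0, 0.0, -0.5]
1.55 [-4.35, 0.48, -0.11, -0.0, 0.0, -0.55]
1.6 [-4.72, 0.64, -0.11, -0.0, 0.0, -0.6]
1.65 [-5.09, 0.82, -0.11, -0.0, 0.0, -0.65]
```

Past 0.9 rad with an even drag of about 2.5–3 N, so the left stand is sound. I carry on to its stop.

>>> {"op": "arm_command", "data": {
  "commands": [-0.4, -0.1, 0, 0, 0, -0.05, -0.8, -0.1, 0, 0, 0, -0.1, -1.2, -0.1, 0, 0, 0, -0.15, -1.6, -0.1, 0, 0, 0, -0.2, -2.0, -0.1, 0, 0, 0, -0.25, -2.4, 0, 0, 0, 0, -0.3, -2.8, 0, 0, 0, 0, -0.35, -3.2, 0.1, 0, 0, 0, -0.4, -3.6, 0.2, 0, 0, 0, -0.45, -3.6, 0.2, 0, 0, 0, -0.45]
}}

```text
time_s: 8.32
eef_pos: [0.4595, 0.1878, 0.1268]
orientation: [0.697, 0.717, -0.0, -0.0]
force: [0.9, 1.7, 0.3]
finger_gap: -0.0
```

```bash
python3 go.py L .014 1.5 1.55 1.6 1.65 1.7 1.75
```

```text
t 8.325 th 1.447 tool arm-frame 0.0136 0.0802 z 0.1268
force along arm x,y,z 1.67 -0.94 0.26 tq [ 0.46 -0.03  0.01]
1.5 [-0.38, -0.04, -0.12, -0.0, -0.0, -0.05]
1.55 [-0.79, -0.08, -0.12, -0.0, -0.0, -0.1]
1.6 [-1.19, -0.1, -0.12, -0.0, -0.0, -0.15]
1.65 [-1.6, -0.1, -0.12, -0.0, -0.0, -0.2]
1.7 [-2.01, -0.08, -0.12, -0.0, -0.0, -0.25]
1.75 [-2.41, -0.03, -0.12, -0.0, -0.0, -0.3]
```

>>> {"op": "arm_command", "data": {
  "commands": [-0.4, 0, 0, 0, 0, -0.05, -0.8, -0.1, 0, 0, 0, -0.1, -1.2, -0.1, 0, 0, 0, -0.15, -1.2, -0.1, 0, 0, 0, -0.15]
}}

```text
time_s: 8.82
eef_pos: [0.4587, 0.1758, 0.1268]
orientation: [0.641, 0.767, -0.0, -0.0]
force: [0.8, 2.9, -0.2]
finger_gap: 0.003
```

```bash
python3 go.py L .014 1.65 1.7 1.75
```

```text
t 8.825 th 1.597 tool arm-frame 0.0137 0.0801 z 0.1268
force along arm x,y,z 2.76 -1.28 -0.17 tq [ 0.38  0.01 -0.01]
1.65 [-0.4, -0.05, -0.12, -0.0, -0.0, -0.05]
1.7 [-0.8, -0.09, -0.12, -0.0, -0.0, -0.1]
1.75 [-1.21, -0.11, -0.12, -0.0, -0.0, -0.15]
```

>>> {"op": "arm_command", "data": {
  "commands": [-0.4, 0, 0, 0, 0, -0.05, -0.4, 0, 0, 0, 0, -0.05]
}}

```text
time_s: 9.07
eef_pos: [0.4591, 0.1719, 0.1268]
orientation: [0.622, 0.783, -0.0, -0.0]
force: [-2.4, 3.2, -0.1]
finger_gap: 0.002
```

>>> {"op": "arm_command", "data": {
  "commands": [-0.4, 0, 0, 0, 0, -0.05, -0.4, 0, 0, 0, 0, -0.05]
}}

```text
time_s: 9.32
eef_pos: [0.4599, 0.1681, 0.1268]
orientation: [0.602, 0.798, -0.0, -0.0]
force: [-3.4, 4.0, 1.2]
finger_gap: 0.002
```

```bash
python3 go.py L .014 1.75 1.8
```

```text
t 9.325 th 1.697 tool arm-frame 0.0139 0.0793 z 0.1268
force along arm x,y,z 4.82 2.2 1.2 tq [ 0.62  0.58 -0.06]
1.75 [-0.41, -0.13, -0.12, -0.0, -0.0, -0.05]
1.8 [-0.82, -0.17, -0.12, -0.0, -0.0, -0.1]
```

>>> {"op": "arm_command", "data": {
  "commands": [-0.3, -0.1, 0, 0, 0, -0.04, -0.3, -0.1, 0, 0, 0, -0.04]
}}

```text
time_s: 9.57
eef_pos: [0.4601, 0.1651, 0.1268]
orientation: [0.586, 0.81, 0.0, -0.0]
force: [-2.0, 6.2, -1.1]
finger_gap: 0.0
```

```bash
python3 go.py L .014
```

```text
t 9.575 th 1.737 tool arm-frame 0.0141 0.0794 z 0.1268
force along arm x,y,z 6.47 -0.06 -1.14 tq [0.92 0.34 0.01]
```

Force climbed to 6.5 N at the end of travel, so the left arm is at its stop. I back off, rise, and move over the right stand.

>>> {"op": "arm_command", "data": {
  "commands": [2, 0, 0, 0, 0, 0, 5, 0, 0, 0, 0, 0, 5, 0, -6, 0, 0, 0, 5, 0, -12, 0, 0, 0, 5, 0, -12, 0, 0, 0]
}}

```text
time_s: 10.2
eef_pos: [0.4462, 0.213, 0.2509]
orientation: [0.586, 0.81, 0.003, 0.002]
force: [-0.2, -0.5, -1.2]
finger_gap: 0.0
```

```bash
sed -i "s/'R':(.5886,-.1836,-.1633)/'R':(.5920,-.1805,-.1633)/" plan.py; python3 -c "
from plan import *
show(arm('R',0,.04,.08,.24))"
```

```text
[-36.7, 8.78, 1.17, 0.01, -0.01, 2.05]
```

>>> {"op": "arm_command", "data": {
  "commands": [-36.7, 8.8, 1.2, 0, 0, 2.05, -36.7, 8.8, 1.2, 0, 0, 2.05, -36.7, 8.8, 1.2, 0, 0, 2.05, -36.7, 8.8, 1.2, 0, 0, 2.05, -36.7, 8.8, 1.2, 0, 0, 2.05, -36.7, 8.8, 1.2, 0, 0, 2.05, -36.7, 8.8, 1.2, 0, 0, 2.05, -36.7, 8.8, 1.2, 0, 0, 2.05, -36.7, 8.8, 1.2, 0, 0, 2.05, -36.7, 8.8, 1.2, 0, 0, 2.05, -36.7, 8.8, 1.2, 0, 0, 2.05, -36.7, 8.8, 1.2, 0, 0, 2.05, -36.7, 8.8, 1.2, 0, 0, 2.05, -36.7, 8.8, 1.2, 0, 0, 2.05]
}}

```text
time_s: 11.95
eef_pos: [0.6437, -0.1083, 0.2347]
orientation: [0.997, -0.078, -0.0, 0.0]
force: [0.3, -0.4, 0.2]
finger_gap: -0.0
```

```bash
python3 - <<'E'
from plan import *
snap('wrist','w2',s=1.5)
s,e,r=pose(); print(s['time_s'],e,s['joints'].round(2),s['force'])
show(arm('R',0,.03,.08,.128))
E
```

```text
12.0 [ 0.64375194 -0.10824825  0.23476543] [-0.26  0.6   1.35 -0.    1.19  1.47] [-0.20176716 -0.11145217  0.51298616]
[-0.93, -0.04, 10.68, 0.0, 0.0, 0.01]
```

View pics/w2.png

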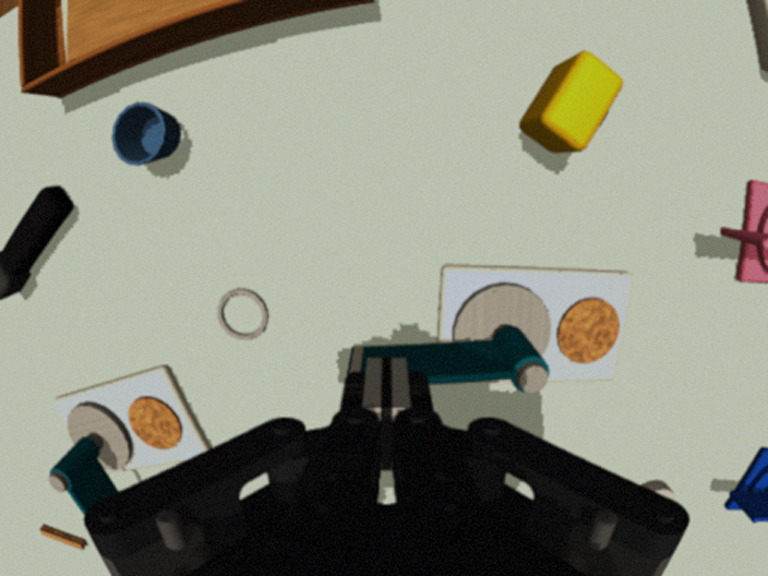

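The right stand shows its post top at (532,376), pad (588,330), base corners (443,266) and (629,272), and arm tip about (352,380). The left arm, at lower left, is visibly swung out.

```bash
python3 - <<'E'
from plan import *
c=dict(np.load('pics/w2.npz'))
for n,u,v,z in [('post',532,376,.092),('pad',588,330,.016),('tipend',350,383,.085),('cornerA',443,266,.012),('cornerB',629,272,.012),('cornerC',611,379,.012),('postL',59,483,.092),('padL',155,422,.016)]:
    print(n,fat(c,(u+.5)/1.5-.5,(v+.5)/1.5-.5,z).round(4))
E
```

```text
post [ 0.5971 -0.1822  0.092 ]
pad [ 0.5837 -0.2507  0.016 ]
tipend [ 0.6064 -0.0819  0.085 ]
cornerA [ 0.6466 -0.1473  0.012 ]
cornerB [ 0.6223 -0.2885  0.012 ]
cornerC [ 0.5348 -0.2748  0.012 ]
postL [0.5426 0.1709 0.092 ]
padL [0.5535 0.1041 0.016 ]
```

>>> {"op": "arm_command", "data": {
  "commands": [0, 0, 4, 0, 0, 0, 0, 0, 8, 0, 0, 0, 0, 0, 10.7, 0, 0, 0, 0, 0, 10.7, 0, 0, 0]
}}

```text
time_s: 12.5
eef_pos: [0.6428, -0.1081, 0.1261]
orientation: [0.997, -0.079, -0.002, -0.0]
force: [-0.3, -0.4, 1.0]
finger_gap: 0.002
```

```bash
sed -i "s/'R':(.5920,-.1805,-.1633)/'R':(.5950,-.1820,-.1680)/" plan.py; python3 go.py R .014 0 .05 .1 .15 .2 .25 .3
```

```text
t 12.5 th 0.011 tool arm-frame 0.0356 0.0805 z 0.1261
force along arm x,y,z -0.21 -0.47 1.01 tq [-0.07  0.07  0.03]
0.0 [-2.08, 0.07, -0.18, -0.0, 0.0, 0.01]
0.05 [-2.48, 0.0, -0.18, -0.0, 0.0, -0.04]
0.1 [-2.88, -0.04, -0.18, -0.0, 0.0, -0.09]
0.15 [-3.29, -0.06, -0.18, -0.0, 0.0, -0.14]
0.2 [-3.69, -0.07, -0.17, -0.0, 0.0, -0.19]
0.25 [-4.1, -0.05, -0.17, -0.0, 0.0, -0.24]
0.3 [-4.5, -0.01, -0.17, -0.0, 0.0, -0.29]
```

>>> {"op": "arm_command", "data": {
  "commands": [-0.8, 0, 0, 0, 0, 0, -1.5, 0, 0, 0, 0, 0, -2.1, 0, 0, 0, 0, 0, -2.5, 0, 0, 0, 0, -0.04, -2.9, 0, 0, 0, 0, -0.09, -3.3, -0.1, 0, 0, 0, -0.14, -3.7, -0.1, 0, 0, 0, -0.19, -3.7, -0.1, 0, 0, 0, -0.19]
}}

```text
time_s: 13.5
eef_pos: [0.6072, -0.1014, 0.1284]
orientation: [1.0, 0.016, 0.0, 0.0]
force: [0.6, 0.7, -0.1]
finger_gap: 0.001
```

```bash
python3 go.py R .014 .25 .3
```

```text
t 13.5 th 0.2 tool arm-frame 0.0148 0.0802 z 0.1284
force along arm x,y,z 0.59 0.67 -0.08 tq [-0.   -0.03 -0.05]
0.25 [-0.48, -0.04, 0.04, 0.0, -0.0, -0.05]
0.3 [-0.88, -0.08, 0.04, 0.0, -0.0, -0.1]
```

Little drag so far. I continue in small steps.

>>> {"op": "arm_command", "data": {
  "commands": [-0.4, 0, 0, 0, 0, -0.05, -0.8, -0.1, 0, 0, 0, -0.1, -0.8, -0.1, 0, 0, 0, -0.1]
}}

```text
time_s: 13.88
eef_pos: [0.5993, -0.1008, 0.1282]
orientation: [0.998, 0.065, 0.0, 0.0]
force: [0.9, 0.0, 0.1]
finger_gap: -0.001
```

```bash
python3 go.py R .014 .4
```

```text
t 13.875 th 0.298 tool arm-frame 0.0149 0.08 z 0.1282
force along arm x,y,z 0.86 -0.07 0.11 tq [ 0.05 -0.03 -0.  ]
0.4 [-0.9, -0.1, 0.02, 0.0, -0.0, -0.1]
```

>>> {"op": "arm_command", "data": {
  "commands": [-0.4, -0.1, 0, 0, 0, -0.05, -0.8, -0.1, 0, 0, 0, -0.1, -0.8, -0.1, 0, 0, 0, -0.1]
}}

```text
time_s: 14.25
eef_pos: [0.5914, -0.1008, 0.128]
orientation: [0.993, 0.115, 0.0, 0.0]
force: [0.0, -0.2, -0.3]
finger_gap: -0.001
```

```bash
python3 go.py R .014 .5
```

```text
t 14.25 th 0.398 tool arm-frame 0.015 0.0799 z 0.128
force along arm x,y,z -0.02 -0.19 -0.33 tq [ 0.07 -0.02 -0.02]
0.5 [-0.92, -0.11, 0.0, 0.0, -0.0, -0.1]
```

>>> {"op": "arm_command", "data": {
  "commands": [-0.4, -0.1, 0, 0, 0, -0.05, -0.8, -0.1, 0, 0, 0, -0.1, -0.8, -0.1, 0, 0, 0, -0.1]
}}

```text
time_s: 14.62
eef_pos: [0.5834, -0.1017, 0.128]
orientation: [0.986, 0.164, 0.0, 0.0]
force: [0.9, 0.5, -0.6]
finger_gap: 0.002
```

```bash
python3 go.py R .014 .6; python3 -c "
from plan import *
snap('wrist','w3',crop=(100,150,450,384),s=2)"
```

```text
t 14.625 th 0.497 tool arm-frame 0.015 0.0797 z 0.128
force along arm x,y,z 1.04 0.14 -0.56 tq [ 0.06 -0.04  0.01]
0.6 [-0.93, -0.13, -0.0, 0.0, -0.0, -0.1]
```

View pics/w3.png

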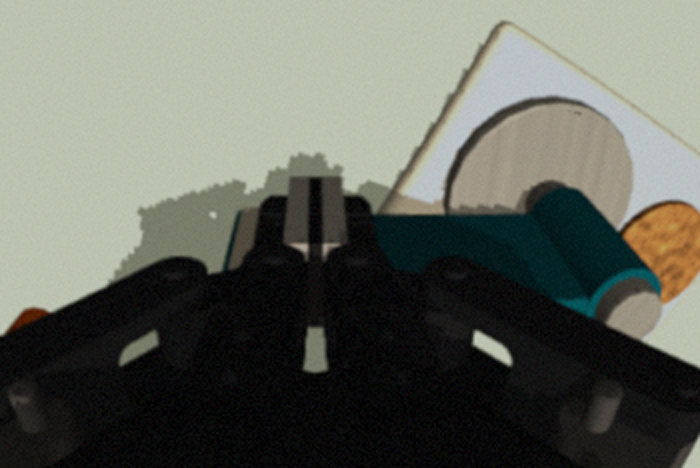

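The blade at (300–600,260) has turned with the fingertips while the base is rotated about 30° relative to it, so the arm is following lightly. I go on.

>>> {"op": "arm_command", "data": {
  "commands": [-0.4, -0.1, 0, 0, 0, -0.05, -0.8, -0.1, 0, 0, 0, -0.1, -0.8, -0.1, 0, 0, 0, -0.1]
}}

```text
time_s: 15.05
eef_pos: [0.5756, -0.1033, 0.1279]
orientation: [0.977, 0.213, 0.0, 0.0]
force: [1.4, 1.8, -0.6]
finger_gap: -0.0
```

```bash
python3 go.py R .014 .7
```

```text
t 15.05 th 0.598 tool arm-frame 0.0151 0.0796 z 0.1279
force along arm x,y,z 2.03 1.05 -0.62 tq [ 0.25 -0.14 -0.01]
0.7 [-0.94, -0.14, -0.01, 0.0, -0.0, -0.1]
```

>>> {"op": "arm_command", "data": {
  "commands": [-0.4, -0.1, 0, 0, 0, -0.05, -0.8, -0.1, 0, 0, 0, -0.1, -0.8, -0.1, 0, 0, 0, -0.1]
}}

```text
time_s: 15.42
eef_pos: [0.5681, -0.1056, 0.128]
orientation: [0.965, 0.262, 0.0, -0.0]
force: [2.9, 4.8, 0.8]
finger_gap: -0.0
```

```bash
python3 go.py R .014 .75 .8
```

```text
t 15.425 th 0.697 tool arm-frame 0.0153 0.0796 z 0.128
force along arm x,y,z 4.89 2.7 0.79 tq [ 0.71 -0.4  -0.07]
0.75 [-0.56, -0.11, -0.0, 0.0, -0.0, -0.05]
0.8 [-0.96, -0.15, -0.0, 0.0, -0.0, -0.1]
```

Force is climbing at the bush stiffness, which means a bind at about 0.57 rad. One more gentle step to confirm it.

>>> {"op": "arm_command", "data": {
  "commands": [-0.2, -0.1, 0, 0, 0, -0.03, -0.5, -0.1, 0, 0, 0, -0.06, -0.5, -0.1, 0, 0, 0, -0.06]
}}

```text
time_s: 15.8
eef_pos: [0.5633, -0.1073, 0.128]
orientation: [0.957, 0.291, 0.0, 0.0]
force: [4.0, 5.0, 0.2]
finger_gap: 0.002
```

```bash
python3 go.py R .014 .7
```

```text
t 15.8 th 0.759 tool arm-frame 0.0152 0.0797 z 0.128
force along arm x,y,z 6.15 1.95 0.19 tq [ 0.73 -0.72 -0.08]
0.7 [0.35, 0.07, -0.0, 0.0, -0.0, 0.06]
```

The push is clearly past 5 N (6.2 N normal, 6.5 N total), so the right stand binds. I lift over and push it home from the other side.

```bash
python3 - <<'E'
from plan import *
show(arm('R',.76,.045,.08,.128),arm('R',.76,.045,.08,.195),arm('R',.57,-.045,.08,.195),arm('R',.57,-.045,.08,.128))
E
```

```text
[2.97, -0.04, 0.0, 0.0, -0.0, -0.0]
[2.97, -0.03, -6.7, 0.0, -0.0, -0.0]
[-4.44, -0.73, -6.71, 0.0, -0.0, 0.19]
[-4.44, -0.73, -0.01, 0.0, -0.0, 0.19]
```

>>> {"op": "arm_command", "data": {
  "commands": [1.5, 0, 0, 0, 0, 0, 3, 0, 0, 0, 0, 0, 3, 0, -3.5, 0, 0, 0, 3, 0, -6.7, 0, 0, 0, 3, 0, -6.7, 0, 0, 0, -1, -0.4, -6.7, 0, 0, 0.1, -4.5, -0.7, -6.7, 0, 0, 0.19, -4.5, -0.7, -6.7, 0, 0, 0.19, -4.5, -0.7, -6.7, 0, 0, 0.19, -4.5, -0.7, -3, 0, 0, 0.19, -4.5, -0.7, 0, 0, 0, 0.19, -4.5, -0.7, 0, 0, 0, 0.19]
}}

```text
time_s: 17.3
eef_pos: [0.5215, -0.1259, 0.1261]
orientation: [0.98, 0.2, -0.002, -0.001]
force: [0.8, 0.5, 0.8]
finger_gap: -0.002
```

```bash
python3 go.py R -.014 .57 .5 .4 .3 .2 .1 .05 0 -.05 -.1 -.15
```

```text
t 17.3 th 0.571 tool arm-frame -0.0457 0.0804 z 0.1261
force along arm x,y,z 0.88 0.12 0.8 tq [ 0.01 -0.02  0.02]
0.57 [3.17, 0.04, -0.2, -0.0, 0.0, 0.0]
0.5 [3.74, -0.04, -0.2, -0.0, 0.0, 0.07]
0.4 [4.55, -0.08, -0.2, -0.0, 0.0, 0.17]
0.3 [5.36, -0.04, -0.2, -0.0, 0.0, 0.27]
0.2 [6.16, 0.08, -0.21, -0.0, 0.0, 0.37]
0.1 [6.95, 0.28, -0.21, -0.0, 0.0, 0.47]
0.05 [7.33, 0.41, -0.21, -0.0, 0.0, 0.52]
0.0 [7.71, 0.55, -0.21, -0.0, 0.0, 0.57]
-0.05 [8.08, 0.72, -0.21, -0.0, 0.0, 0.62]
-0.1 [8.44, 0.91, -0.22, -0.0, 0.0, 0.67]
-0.15 [8.8, 1.11, -0.22, -0.0, 0.0, 0.72]
```

>>> {"op": "arm_command", "data": {
  "commands": [1.1, 0, 0, 0, 0, 0, 2.2, 0, 0, 0, 0, 0, 3.2, 0, 0, 0, 0, 0, 3.7, 0, 0, 0, 0, 0.07, 4.1, -0.1, 0, 0, 0, 0.12, 4.6, -0.1, 0, 0, 0, 0.17, 5.0, -0.1, 0, 0, 0, 0.22, 5.4, 0, 0, 0, 0, 0.27, 5.8, 0, 0, 0, 0, 0.32, 6.2, 0.1, 0, 0, 0, 0.37, 6.6, 0.2, 0, 0, 0, 0.42, 7.0, 0.3, 0, 0, 0, 0.47, 7.0, 0.3, 0, 0, 0, 0.47]
}}

```text
time_s: 18.92
eef_pos: [0.5879, -0.1018, 0.1283]
orientation: [0.999, -0.034, 0.0, 0.0]
force: [-1.5, 0.1, 0.3]
finger_gap: 0.004
```

```bash
python3 go.py R -.014 .05 0 -.05 -.1
```

```text
t 18.925 th 0.1 tool arm-frame -0.0125 0.0795 z 0.1283
force along arm x,y,z -1.55 -0.05 0.28 tq [0.03 0.13 0.04]
0.05 [0.26, -0.11, 0.03, 0.0, -0.0, 0.05]
0.0 [0.66, -0.15, 0.03, 0.0, -0.0, 0.1]
-0.05 [1.07, -0.17, 0.03, 0.0, -0.0, 0.15]
-0.1 [1.47, -0.17, 0.03, 0.0, -0.0, 0.2]
```

>>> {"op": "arm_command", "data": {
  "commands": [0.4, 0, 0, 0, 0, 0.05, 0.8, -0.1, 0, 0, 0, 0.1, 0.8, -0.1, 0, 0, 0, 0.1]
}}

```text
time_s: 19.3
eef_pos: [0.5955, -0.1015, 0.1281]
orientation: [0.997, -0.083, 0.0, 0.0]
force: [-1.5, 1.2, 0.7]
finger_gap: 0.001
```

```bash
python3 go.py R -.014 -.05
```

```text
t 19.3 th 0.001 tool arm-frame -0.0129 0.0795 z 0.1281
force along arm x,y,z -1.68 0.96 0.68 tq [ 0.02  0.12 -0.02]
-0.05 [0.3, -0.11, 0.01, 0.0, -0.0, 0.05]
```

>>> {"op": "arm_command", "data": {
  "commands": [0.2, 0, 0, 0, 0, 0.03, 0.4, 0, 0, 0, 0, 0.05, 0.4, 0, 0, 0, 0, 0.05]
}}

```text
time_s: 19.68
eef_pos: [0.5991, -0.1022, 0.1278]
orientation: [0.994, -0.109, -0.0, -0.0]
force: [-1.8, 2.7, 0.2]
finger_gap: -0.005
```

```bash
python3 go.py R -.014 -.1
```

```text
t 19.675 th -0.05 tool arm-frame -0.0132 0.0788 z 0.1278
force along arm x,y,z -2.34 2.28 0.21 tq [ 0.37  0.36 -0.05]
-0.1 [0.32, -0.18, -0.02, -0.0, 0.0, 0.05]
```

>>> {"op": "arm_command", "data": {
  "commands": [0.2, 0, 0, 0, 0, 0.03, 0.4, -0.1, 0, 0, 0, 0.05, 0.4, -0.1, 0, 0, 0, 0.05]
}}

```text
time_s: 20.05
eef_pos: [0.6032, -0.1024, 0.1277]
orientation: [0.991, -0.134, -0.0, 0.0]
force: [-5.3, -1.1, 0.8]
finger_gap: -0.0
```

```bash
python3 go.py R -.014 -.1; python3 - <<'E'
from plan import *
show(arm('R',-.1,-.045,.08,.128),arm('R',-.1,-.045,.08,.26),((.40,-.02,.30),1.2))
E
```

```text
t 20.05 th -0.101 tool arm-frame -0.0133 0.0789 z 0.1277
force along arm x,y,z -4.85 -2.47 0.84 tq [-0.16  0.82 -0.05]
-0.1 [-0.08, -0.11, -0.03, 0.0, 0.0, -0.0]
[-3.18, -0.11, -0.03, 0.0, 0.0, -0.0]
[-3.19, -0.1, -13.23, 0.0, 0.0, -0.0]
[-21.79, -2.54, -17.21, -0.0, 0.0, -1.47]
```

The home stop is reached (4.9 N climbing). I back off, rise, open, and go above the stopper.

>>> {"op": "arm_command", "data": {
  "commands": [-1.5, 0, 0, 0, 0, 0, -3.2, 0, 0, 0, 0, 0, -3.2, 0, -4, 0, 0, 0, -3.2, 0, -9, 0, 0, 0, -3.2, 0, -12, 0, 0, 0, -3.2, 0, -12, 0, 0, 0]
}}

```text
time_s: 20.8
eef_pos: [0.574, -0.0942, 0.2505]
orientation: [0.991, -0.134, 0.003, 0.0]
force: [-0.2, 0.3, 0.5]
finger_gap: 0.001
```

```bash
python3 - <<'E'
from plan import *
show(((.44,-.011,.25),1.40))
E
```

```text
[-15.12, -4.47, -0.04, 0.0, -0.0, -1.67]
```

>>> {"op": "arm_command", "data": {
  "commands": [-15.1, -4.5, 0, 0, 0, -1.67, -15.1, -4.5, 0, 0, 0, -1.67, -15.1, -4.5, 0, 0, 0, -1.67, -15.1, -4.5, 0, 0, 0, -1.67, -15.1, -4.5, 0, 0, 0, -1.67, -15.1, -4.5, 0, 0, 0, -1.67, -15.1, -4.5, 0, 0, 0, -1.67, -15.1, -4.5, 0, 0, 0, -1.67, -15.1, -4.5, 0, 0, 0, -1.67, -15.1, -4.5, 0, 0, 0, -1.67, -15.1, -4.5, 0, 0, 0, -1.67],
  "gripper": 1
}}

```text
time_s: 22.18
eef_pos: [0.4388, -0.0103, 0.2476]
orientation: [0.766, 0.643, -0.0, -0.0]
force: [0.2, -0.6, -0.0]
finger_gap: 0.998
```

```bash
python3 - <<'E'
from plan import *
c=snap('wrist','w4',s=1.5); t=snap('top','top1')
s,e,r=pose(); print(s['time_s'],e,s['finger_gap'])
def blob(im):
    h=cv2.cvtColor(im,cv2.COLOR_BGR2HSV); m=cv2.inRange(h,(3,170,80),(18,255,255)); n,l,st,ce=cv2.connectedComponentsWithStats(m)
    for i in range(1,n):
        if st[i,4]>20: print(st[i].tolist(),ce[i].round(1), fat(c,*ce[i],.035).round(4))
blob(c['image'])
E
```

```text
22.275 [ 0.4388401  -0.01032477  0.24773067] 0.997384995471341
[322, 35, 46, 45, 1071] [344.5  57.1] [0.5441 0.1038 0.035 ]
[255, 174, 34, 34, 911] [271.7 190.9] [ 0.453  -0.0159  0.035 ]
```

View pics/w4.png

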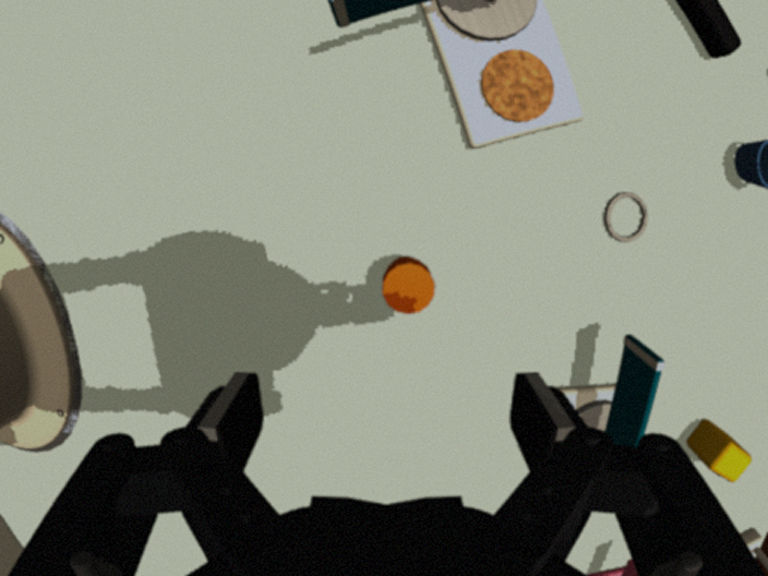

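The wrist view shows the stopper head at (409,286) between the open fingers' line. It is alone, with the keyring at (626,216). Descending to grasp at the head.

```bash
python3 - <<'E'
from plan import *
c=dict(np.load('pics/w4.npz')); print(fat(c,272.3,190.5,.045).round(4), fat(c,344.5,57.1,.016).round(4))
show(((.4525,-.015,.15),1.40),((.4525,-.015,.087),1.40))
E
```

```text
[ 0.4536 -0.0128  0.045 ] [0.5503 0.1066 0.016 ]
[-0.23, 1.43, 9.77, -0.0, 0.0, -0.0]
[-0.23, 1.43, 16.07, -0.0, 0.0, -0.0]
```

>>> {"op": "arm_command", "data": {
  "commands": [-0.2, 1.4, 5, 0, 0, 0, -0.2, 1.4, 9.8, 0, 0, 0, -0.2, 1.4, 13, 0, 0, 0, -0.2, 1.4, 16, 0, 0, 0, -0.2, 1.4, 16, 0, 0, 0, -0.2, 1.4, 16, 0, 0, 0]
}}

```text
time_s: 23.02
eef_pos: [0.4526, -0.0147, 0.0886]
orientation: [0.764, 0.645, 0.0, 0.0]
force: [-0.4, 0.4, 1.2]
finger_gap: 1.003
```

>>> {"op": "arm_command", "data": {
  "commands": [0, 0, 0, 0, 0, 0, 0, 0, 0, 0, 0, 0, 0, 0, 0, 0, 0, 0, 0, 0, 0, 0, 0, 0, 0, 0, 0, 0, 0, 0],
  "gripper": -0.35
}}

```text
time_s: 23.65
eef_pos: [0.4525, -0.0147, 0.0885]
orientation: [0.764, 0.645, 0.0, 0.0]
force: [-1.0, 0.2, 15.7]
finger_gap: 0.379
```

>>> {"op": "arm_command", "data": {
  "commands": [0, 0, -0.5, 0, 0, 0, 0, 0, -3, 0, 0, 0, 0, 0, -8, 0, 0, 0, 0, 0, -13, 0, 0, 0, 0, 0, -13, 0, 0, 0, 0, 0, -13, 0, 0, 0]
}}

```text
time_s: 24.4
eef_pos: [0.452, -0.0146, 0.2178]
orientation: [0.764, 0.645, 0.0, 0.0]
force: [-0.8, -0.2, -0.0]
finger_gap: 0.378
```

```bash
python3 - <<'E'
from plan import *
c=snap('wrist','w5',s=1.5); t=snap('top','top2')
s,e,r=pose(); print(s['time_s'],e,s['finger_gap'],s['force'])
show(((.583,-.2525,.22),1.403))
E
```

```text
24.5 [ 0.45168153 -0.01456562  0.21700641] 0.37360331577047273 [ 0.18502342  0.525656   -0.49876358]
[-21.25, 16.95, -0.33, -0.0, 0.0, -0.0]
```

View pics/w5.png

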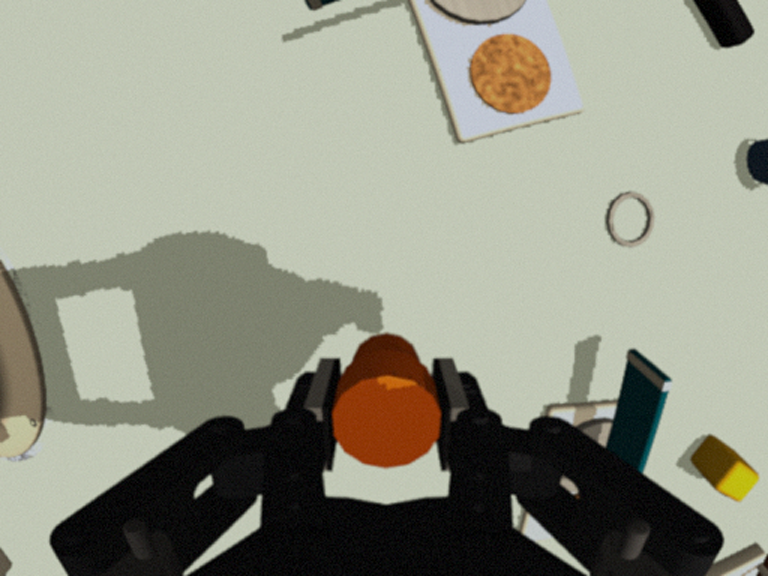

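The stopper is held upright by the head, centred in the fingers at (387,410). I carry it over the right stand's pad and look there before lowering.

```bash
python3 - <<'E'
from plan import *
c=dict(np.load('pics/w5.npz')); s,e,r=pose()
for u,v,z in[(387,432,.174)]:
    p=fat(c,u/1.5,v/1.5,z); print(p.round(4), r.inv().apply(p-e).round(4))
show(((.5815,-.2515,.22),1.403))
E
```

```text
[ 0.4525 -0.0174  0.174 ] [-0.0026  0.0014  0.043 ]
[-21.17, 16.78, -0.33, -0.0, 0.0, -0.0]
```

>>> {"op": "arm_command", "data": {
  "commands": [-5, 4, -0.3, 0, 0, 0, -10.5, 8.5, -0.3, 0, 0, 0, -16, 13, -0.3, 0, 0, 0, -21, 16.8, -0.3, 0, 0, 0, -21, 16.8, -0.3, 0, 0, 0, -21, 16.8, -0.3, 0, 0, 0, -21, 16.8, -0.3, 0, 0, 0]
}}

```text
time_s: 25.38
eef_pos: [0.5818, -0.2489, 0.2198]
orientation: [0.764, 0.645, -0.0, -0.001]
force: [-0.3, -0.4, 0.2]
finger_gap: 0.38
```

```bash
python3 - <<'E'
from plan import *
c=snap('wrist','w6',s=1.5); t=snap('top','top3')
s,e,r=pose(); print(s['time_s'],e,s['finger_gap'])
show(((.5815,-.2490,.15),1.403),((.5815,-.2490,.107),1.403))
E
```

```text
25.475 [ 0.58204773 -0.24877639  0.22051582] 0.3749695406357656
[-0.03, -0.04, 7.05, -0.0, -0.0, -0.0]
[-0.04, -0.04, 11.35, -0.0, -0.0, -0.0]
```

View pics/w6.png

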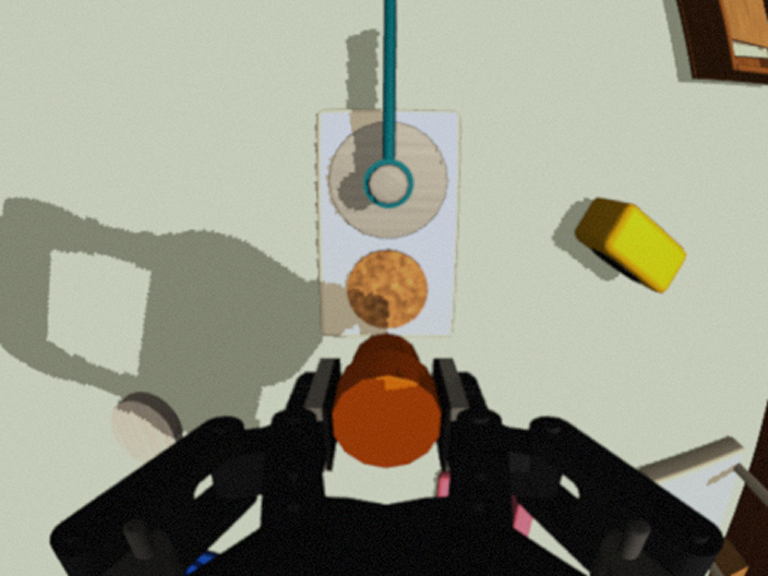

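The lateral alignment is good: pad (387,289) and stopper (387,410). The right arm is folded straight along its stand. Next I compare along the stand's y.

```bash
python3 - <<'E'
from plan import *
c=dict(np.load('pics/w6.npz')); s,e,r=pose()
for n,u,v,z in[('pad',387,289,.016),('stopper top',387,432,.1765),('head top rim back',387,467,.1765),('post',390,184,.092)]:
    p=fat(c,(u+.5)/1.5-.5,(v+.5)/1.5-.5,z); print(n,p.round(4), r.inv().apply(p-e).round(4))
E
```

```text
pad [ 0.5823 -0.2511  0.016 ] [-0.0023  0.0009  0.2045]
stopper top [ 0.5822 -0.2512  0.1765] [-0.0024  0.0006  0.044 ]
head top rim back [ 0.5799 -0.2647  0.1765] [-0.0161  0.0006  0.044 ]
post [ 0.595  -0.1833  0.092 ] [0.0667 0.002  0.1285]
```

>>> {"op": "arm_command", "data": {
  "commands": [0, 0, 4, 0, 0, 0, 0, 0, 8, 0, 0, 0, 0, 0, 10, 0, 0, 0, 0, 0, 11.0, 0, 0, 0, 0, 0, 11.3, 0, 0, 0, 0, 0, 11.3, 0, 0, 0, 0, 0, 11.3, 0, 0, 0]
}}

```text
time_s: 26.35
eef_pos: [0.5829, -0.25, 0.1087]
orientation: [0.764, 0.645, 0.0, 0.001]
force: [0.3, -0.1, 0.1]
finger_gap: 0.375
```

>>> {"op": "arm_command", "data": {
  "commands": [0, 0, 0.15, 0, 0, 0, 0, 0, 0.3, 0, 0, 0, 0, 0, 0.3, 0, 0, 0]
}}

```text
time_s: 26.72
eef_pos: [0.5825, -0.2499, 0.1048]
orientation: [0.764, 0.645, -0.0, -0.0]
force: [0.7, -0.0, -0.3]
finger_gap: 0.373
```

>>> {"op": "arm_command", "data": {
  "commands": [0, 0, 0.1, 0, 0, 0, 0, 0, 0.1, 0, 0, 0]
}}

```text
time_s: 26.98
eef_pos: [0.5825, -0.2499, 0.1046]
orientation: [0.764, 0.645, 0.0, 0.0]
force: [-4.4, 1.9, 13.2]
finger_gap: 0.376
```

```bash
python3 -c "
from h import *
s=monitor.state();print(s['eef_pos'],s['force'])"
```

```text
[ 0.58254215 -0.24994975  0.10458936] [-4.39638068  1.89361598 13.17005014]
```

The foot is on the pad. I release, wait, and rise.

>>> {"op": "arm_command", "data": {
  "commands": [0, 0, -0.05, 0, 0, 0, 0, 0, -0.05, 0, 0, 0, 0, 0, -0.05, 0, 0, 0, 0, 0, -0.05, 0, 0, 0, 0, 0, -0.05, 0, 0, 0],
  "gripper": 0.8
}}

```text
time_s: 27.6
eef_pos: [0.5825, -0.2499, 0.1043]
orientation: [0.764, 0.645, -0.0, -0.0]
force: [0.4, -0.2, -0.5]
finger_gap: 0.9
```

>>> {"op": "arm_command", "data": {
  "commands": [0, 0, -1, 0, 0, 0, 0, 0, -3, 0, 0, 0, 0, 0, -7, 0, 0, 0, 0, 0, -12, 0, 0, 0, 0, 0, -16, 0, 0, 0, -12, 0, -16, 0, 0, 0, -12, 0, -16, 0, 0, 0, -12, 0, -16, 0, 0, 0]
}}

```text
time_s: 28.6
eef_pos: [0.5613, -0.3719, 0.265]
orientation: [0.765, 0.643, -0.0, 0.001]
force: [0.6, -0.3, -0.3]
finger_gap: 0.898
```

```bash
python3 - <<'E'
from plan import *
c=snap('wrist','w7',s=1.0); t=snap('top','top4')
a=t['image'][140:232,150:330]; a=cv2.resize(a,None,fx=3,fy=3,interpolation=cv2.INTER_CUBIC)
w=c['image']; o=np.zeros((a.shape[0]+300,560,3),np.uint8); o[:a.shape[0],:540]=a; o[a.shape[0]:,:400]=cv2.resize(w,(400,300))
cv2.imwrite('pics/fin.png',o); print(o.shape)
s,e,r=pose(); print(s['time_s'],e,s['finger_gap'],s['force'])
E
```

```text
(576, 560, 3)
28.7 [ 0.5620276  -0.36851789  0.26472335] 0.9028966087623839 [0.43647504 0.36513785 0.21153746]
```

View pics/fin.png

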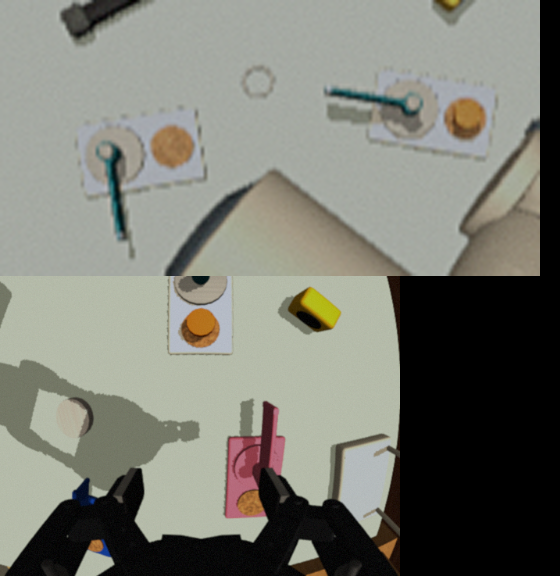

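The composite shows the stopper upright on the right stand's pad at (466,117). The right arm is folded along its base, the left arm is fully out at (122,237), and the keyring is where it was. The gripper is clear, so I hand in.

```bash
python3 -c "
from h import *
print(bot.finish_job())"
```

```text
the job is handed in; nothing more can be done
None
```

I've handed the job in after about 29 s of robot time; no verdict is reported.

- **Sound stand:** This is the left of the two white stands as the robot faces them (positive y). Its arm dragged evenly at about 2.5–3 N the whole way. It came up against its stop at the end of the quarter turn, where the push rose to 6.5 N, and I left it there.
- **Binding stand:** This is the right one. It turned almost freely, then stopped dead about 0.57 rad out. I leaned on it to about 6.2 N, then pushed it from the other side back to its home stop, where the push reached 4.9 N.
- **Stopper:** It stands upright on the right stand's cork pad. Before I lowered it, the wrist camera put it within about 1 mm of the pad centre. The pad took about 13 N as the foot touched down, before I let go.

**Final checks:** The last pictures show the left arm out, the right arm folded straight along its base, the stopper upright on its pad and the gripper clear. The keyring looks unmoved by eye; I did not measure the other bystanders before and after.

**Disagreements:** The top and wrist cameras differed by 4–7 mm, so I relied on the close wrist views and on touch. Both arms also looked about 0.05 rad out at the start, so the right arm now sits slightly further in than it began. I saw no other failed check.

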